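Clamp the glued power supply in the bonding press

TASK

The case of the black power supply has just been glued and has to set under pressure. Lay it flat between the locating pins on the pulled-out slide of the green bonding press, let go of it and push the slide fully home under the press head. Then take the crank by its loose grip sleeve and, never letting go of the sleeve while the crank turns, wind it clockwise (seen from above) until you feel the sprung foot land on the case, and from there about an eighth of a turn more, no further: too much pressure cracks the case. Let go and leave it clamped so; do not knock over the glue bottle.

Things in the scene. Friction and masses are not known exactly. Their poses are not given: they have to be found in the camera images.
- power_brick: the loose black power supply at the right, lying flat, 0.25 to 0.4 kg: a box 48 mm wide (its x), 108 mm long (its y), 32 mm high, with a stiff cable stub, 10 mm thick, that sticks 24 mm out of its -y end at mid-height. Origin at its underside, 12 mm from the middle of the box toward the stub; z up.
- brick_mid (a point): middle of the box of the power supply (stub not counted), at its underside.
- press: the green bonding press, fixed on the desk. Origin on the desk on the vertical press axis; x runs along its rails, from the pulled-out slide toward the head, so +x pushes the slide in. Its bed (112 mm wide, top of rails 27 mm above the desk) spans x = -270 to +90 mm; two 17 mm columns at y = +-70 mm carry the head.
- press_head: the green beam, 58 x 172 mm and 30 mm high, across the columns of the press; clamped at a height that differs from run to run. Origin on the press axis at the beam's underside, 168 to 176 mm above the desk; axes as press. Crank on top; ram and sprung foot hang beneath.
- nest (a point): centre of the nest, on the slide's upper face 40 mm above the desk. Eight pins, 6 mm thick, 12 mm high, tapered tops, bound a space 112 mm long (press x) by 52 mm (y): pins at x = +-43 mm on the long sides, at y = +-15 mm on the ends; the stub passes between end pins. The power supply fits lengthwise, either way round, its middle over this point, 2 mm play all round.
- push_face (a point): middle of the red patch on the outer face of the slide's upright push plate, 60 mm above the desk. The plate is 84 mm wide (press y) and reaches from 30 to 74 mm above the desk. Push it here along the press's +x.
- slide (a joint): travel of the slide in m: 0 pulled right out, 0.160 home against its stop, with the nest centre under the foot on the press axis. Needs about 3 N to move and stays where it is left.
- crank (a joint): crank angle in rad, growing clockwise seen from above. Clockwise lowers ram and foot 32 mm a turn; the crank keeps its height. The foot's stem is set anew each time, so it lands after 0.5 to 1.6 turns. Friction, 0.2 N m (3 N at the grip), holds the crank where it is left. After landing the torque grows about 0.16 N m per rad (2.5 N at the grip); 1.6 rad on, the foot's springs are solid.
- crank_sleeve: black ribbed grip sleeve, 23 mm thick, 62 mm high, upright, spinning freely on its pin 62 mm from the press axis (vertical through press's origin), about which it circles. Origin mid-sleeve, 91.5 mm above press_head's origin; 2 mm below the sleeve is the crank's 18 mm wide arm. On the axis a bare screw, 16 mm thick, stands up to 62 mm above the hub.
- glue_bottle: white dropper bottle with a red tip, 46 mm thick, 136 mm high, standing at the right near the monitor. Origin at its underside; z up.
Mind the look-alikes: they are no part of the job. Leave any blue or purple look-alike of the glue_bottle alone.

How it is judged:
By the outcome, as a careful person would: the job done as asked, in the order asked, and still so for the second after the job is handed in, with the robot touching nothing.
It also fails if it takes over 72 s, if anything falls off the work surface, if the arm or the gripper's body presses on something with over 40 N, if the wrist force passes 120 N, or if a joint passes its speed limit or range.

ROBOT

A 6-joint arm with a two-finger parallel gripper is mounted at the origin on a cart in front of the work surface, level with it; the furniture and walls round the work are solid. World frame = base frame: x ahead of the robot, y to its left, z up, the work surface at z = 0. Lengths are in m, angles in rad, forces in N, time in s.
With the tool pointing down it reaches from about 0.375 to 0.9 m from the base axis. Payload 3.1 kg.
Tool frame: the origin (TCP) lies midway between the tips of the shut fingers; the grasp point (between the pads) lies 19 mm behind it (arm.grip_depth is the distance from the TCP to the grasp point, in m); z points along the fingers, y is the line along which they close (so a half turn about z gives the same grasp; the last joint's range is limited). The gripper opens to 85 mm and grips with 20 to 120 N. Pads are 22 mm wide; open, the fingers measure 114 mm over their backs; the gripper's body (76 mm by 85 mm) begins 54 mm behind the grasp point. The pads swing forward as they close: fully open they stand 13 mm farther back than shut.
Start: joints at [1.129, 0.527, 1.433, -0, 1.181, -0.178], TCP at [0.162, 0.604, 0.231] pointing down, gripper open.
Joint ranges: [-3.08, 3.08], [-0.75, 2.2], [0.22, 2.44], [-1.43, 4.57], [0, 2.65], [-2.85, 2.85]. Speed limits (rad/s): [2.79, 2.79, 3.14, 3.14, 3.14, 3.14].

INTERFACE

Orientations are given as a unit quaternion [x, y, z, w].
In Python, from station import arm gives the robot as it stands.
- The arm moves only by the shell command python3 -m jog 'ROWS'. ROWS is JSON, a list of rows, each an object with "dp": the shift along the tool's x, y, z normalised to -1 to 1, where 1 is 0.25 m, a list of three; "roll": the turn about the tool's z normalised to -1 to 1, where 1 is pi/2 rad; "gripper": the opening, from 0 (shut) to 1 (fully open). In form: [{"dp": [dx, dy, dz], "roll": roll, "gripper": gripper}, ...]. A call has 1 to 20 rows; each row is the pose to reach, as a shift and turn from the pose commanded when the call began, along the tool's axes at that moment; what a row does not reach only later rows make up. A row lasts 1/12 s, in which the tool goes at most 41.7 mm and 7.16 degrees, less where a joint would pass 70% of its speed; a pose out of reach is approached as far as the arm can. A call with a number of a shift or a turn outside -1 to 1 is refused whole. A call with a gripper value outside its range is refused whole. The fingers move at their own pace and stop on an object; the grip force is fixed at half the most. Time passes only in rows, so rows that repeat a pose let the fingers close. It gives the time, the measured TCP pose, the force, the opening and the grip force at its end, in the units of the state.
- arm.sense(): the state, without advancing time (a new reading comes with each control period).
- arm.camera(name): name is "scene" or "top" or "wrist"; returns a dict with "frame" (420x560x3 uint8, blue, green, red), "z_map" (420x560 float32, m along the optical axis (not along the pixel's ray), 0 where there is no reading), "mtx" (3x3 intrinsics, pixels), "extrinsics" (4x4, takes a point from camera to world coordinates); the wrist camera has in their place "tool_from_camera" (4x4, takes a point from camera to tool coordinates, whose origin is the TCP and whose axes are the flange's). Camera axes: x right, y down, z forward; pixel columns grow to the right and rows downward; lengths in m; the calibration is good to about 2 mm. A picture is of the moment at which its call begins: read the wrist's pose just before it.
- arm.sign_off(): hands the job in; it is judged then, once.
The state is a dict: "t": time; "qpos": joint angles; "dq": joint speeds; "joint_torque": joint torques, N m; "tool_pos": TCP position; "ee_rot": TCP orientation; "force": force on the tool from outside, world axes, zero at the start; "torque": the same for the moment, N m; "gripper_width": opening from 0.0 (shut) to 1.0 (fully open); "grip_force": force on a finger pad.
Only numpy, scipy, OpenCV 4.12 (cv2) and the standard library are available. Lean on these libraries where they do the work, as an engineer would, in place of code of your own. Each camera call takes 0.05 s, during which the arm holds its last target. There are 200 camera calls.

## Working session

There is one attempt and no reset: what is moved stays moved. The work goes in short steps, Python scripts to look and compute and a shell command to move; the robot and the scene stay as the last step left them, time stands still between calls to the robot, and variables do not carry over. Pictures are saved under pics/ and viewed, at most 10 in all, crops included, and the job is handed in when it is done.

```bash
ls; mkdir -p pics; python3 - <<'E'
from station import arm
import cv2,numpy as np
print(arm.sense())
for n in("scene","top"):
    c=arm.camera(n);cv2.imwrite(f"pics/{n}0.png",c["frame"]);np.savez(f"{n}0.npz",**c);print(n,c["mtx"],c["extrinsics"])
E
```

```text
pics
{'t': 0.0, 'qpos': array([ 1.12946589e+00,  5.28483854e-01,  1.43394579e+00, -2.34912869e-05,
        1.18142336e+00, -1.78531095e-01]), 'dq': array([-1.58113396e-03,  1.33530528e-03, -5.21596607e-05, -5.84154779e-04,
       -1.23223437e-03,  8.20343263e-04]), 'joint_torque': array([-7.27859860e-04, -4.42349267e+01, -1.78026348e+01, -2.23703200e-04,
        8.56320723e-03, -9.22240332e-06]), 'tool_pos': array([0.16203726, 0.60285476, 0.23030895]), 'ee_rot': array([ 1.31017360e-01,  9.91379430e-01, -1.07964039e-03, -3.34351309e-04]), 'force': array([ 0.13632975,  0.70003033, -0.11233076]), 'torque': array([-0.03393829,  0.00529823,  0.00037705]), 'grip_force': 0.0, 'gripper_width': 1.0028356253565467}
scene [[460.99358228   0.         284.0694485 ]
 [  0.         460.99358228 202.55446511]
 [  0.           0.           1.        ]] [[ 0.77503763 -0.26197893  0.57505105 -0.19933435]
 [-0.63165789 -0.34714429  0.69318046 -0.97165976]
 [ 0.01802702 -0.90047647 -0.43453095  0.69506452]
 [ 0.          0.          0.          1.        ]]
top [[406.00633667   0.         288.82358529]
 [  0.         406.00633667 213.37688051]
 [  0.           0.           1.        ]] [[ 0.01168906 -0.98226585  0.18712877  0.29129301]
 [-0.99975066 -0.00791969  0.02087818 -0.13448544]
 [-0.01902592 -0.18732615 -0.9821135   1.2274772 ]
 [ 0.          0.          0.          1.        ]]
```

View pics/scene0.png

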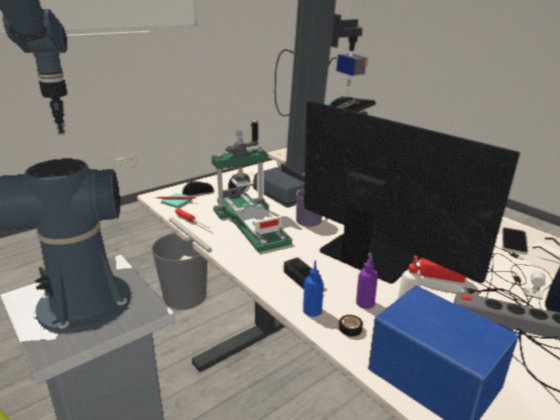

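View pics/top0.png

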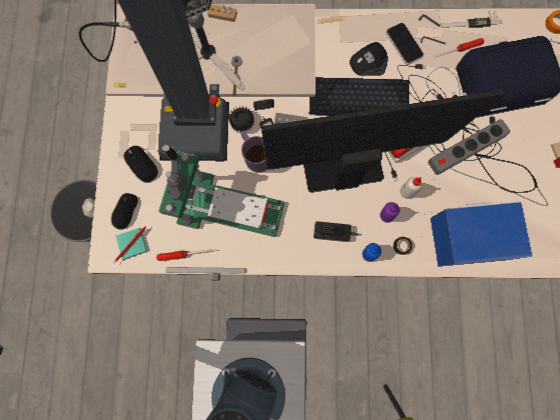

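The power supply is the black box with a stub at top (335,232); the mice at (125,210) and (140,162) and the phone at (405,42) have no stub or are in the wrong place. The press runs from its head at (178,190) to its push plate at (268,215), with the sleeve near (168,153). The glue bottle is white with a red tip at (412,187); the blue (372,252) and purple (390,212) ones are look-alikes. I'll confirm with an enlarged crop.

```bash
cat > h.py <<'E'
import numpy as np,cv2
def load(n):
    return dict(np.load(n+".npz"))
def cloud(c):
    v,u=np.mgrid[:420,:560];K=c["mtx"];z=c["z_map"]
    p=np.stack([(u-K[0,2])/K[0,0]*z,(v-K[1,2])/K[1,1]*z,z],-1)
    E=c["extrinsics"];w=p@E[:3,:3].T+E[:3,3];w[z==0]=np.nan
    return w
def ray(c,uv,h):
    K=c["mtx"];E=c["extrinsics"];uv=np.atleast_2d(uv).astype(float)
    d=np.c_[(uv[:,0]-K[0,2])/K[0,0],(uv[:,1]-K[1,2])/K[1,1],np.ones(len(uv))]@E[:3,:3].T
    o=E[:3,3];return o+d*((h-o[2])/d[:,2])[:,None]
E
python3 - <<'E'
from h import *
c=load("top0");f=c["frame"]
a=f[130:260,100:370];cv2.imwrite("pics/crop1.png",cv2.resize(a,None,fx=2.95,fy=2.95,interpolation=cv2.INTER_CUBIC))
w=cloud(c)
np.set_printoptions(precision=4,suppress=True)
for uv in[(335,232),(353,233),(168,153),(178,190),(195,128),(150,30),(240,208),(267,215),(300,240),(412,187),(372,252)]:print(uv,w[uv[1],uv[0]])
# brick
g=f.max(2);m=((g<75)&(w[...,2]>.018)).astype(np.uint8);m[:, :305]=0;m[:,365:]=0;m[:215]=0;m[250:]=0
n,l,s,ce=cv2.connectedComponentsWithStats(m);k=1+s[1:,4].argmax();print(s[k])
P=w[l==k];top=P[P[:,2]>.026];print(len(P),len(top),np.median(top[:,2]))
r=cv2.minAreaRect(top[:,:2].astype(np.float32));print("top rect",r, cv2.boxPoints(r))
st=P[P[:,2]<.026];print("stub",st.mean(0),len(st))
E
```

```text
(335, 232) [ 0.4637 -0.2465  0.0338]
(353, 233) [ 0.4629 -0.3013  0.0219]
(168, 153) [0.618  0.1822 0.2875]
(178, 190) [0.5394 0.1691 0.2306]
(195, 128) [0.7723 0.1774 0.0732]
(150, 30) [0.794  0.1593 0.5128]
(240, 208) [0.532  0.0366 0.0435]
(267, 215) [ 0.5164 -0.0425  0.0171]
(300, 240) [ 0.443  -0.1433  0.0007]
(412, 187) [ 0.5889 -0.4641  0.0866]
(372, 252) [ 0.3986 -0.3408  0.1063]
[314 222  43  19 591]
591 567 0.032217613879936824
top rect ((0.4675144851207733, -0.23874425888061523), (0.10577279329299927, 0.04855447635054588), 84.70816040039062) [[ 0.4385 -0.2892]
 [ 0.4868 -0.2936]
 [ 0.4966 -0.1883]
 [ 0.4482 -0.1838]]
stub [ 0.4559 -0.2698  0.0221] 24
```

View pics/crop1.png

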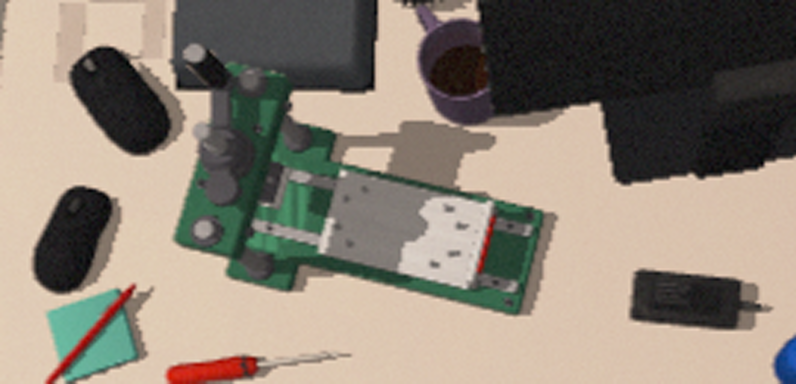

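The crop confirms the power supply: black box at crop (685,298), stub to the right. The press slide spans crop (330–490, 170–290) with the red patch at (487,245), and the sleeve is at crop (205,62). Now measure the press.

```bash
python3 - <<'E'
from h import *
np.set_printoptions(precision=4,suppress=True)
c=load("top0");f=c["frame"];w=cloud(c);hsv=cv2.cvtColor(f,cv2.COLOR_BGR2HSV)
H,S,V=hsv[...,0],hsv[...,1],hsv[...,2]
v,u=np.mgrid[:420,:560]
roi=(u>150)&(u<295)&(v>140)&(v<245)
green=roi&(H>50)&(H<95)&(S>90)
z=w[...,2]
def rect(m,n):
    m=m.astype(np.uint8);k,l,s,_=cv2.connectedComponentsWithStats(m);i=1+s[1:,4].argmax();m=l==i
    P=w[m];r=cv2.minAreaRect(P[:,:2].astype(np.float32));print(n,m.sum(),np.round(r[0],4),np.round(r[1],4),r[2],"z",np.median(P[:,2]));return m
for a,b in((.005,.035),(.19,.215)):rect(green&(z>a)&(z<b),("green",a,b))
gh=green&(z>.15);print("head z hist",np.histogram(z[gh],np.arange(.15,.26,.005)))
m=rect(roi&(z>.036)&(z<.047)&(S<80),"slide")
red=roi&((H<8)|(H>172))&(S>120);print("red",red.sum(),w[red].mean(0),np.c_[u[red],v[red]].mean(0),w[red][:,2].min(),w[red][:,2].max())
# sleeve
t=roi&(z>.265);P=w[t];print("high",t.sum());print(np.c_[u[t],v[t],P*1000].astype(int)[::3])
# pins
g=roi&(z>.030)&(z<.06)&m; print()
bl=w[(z>.35)&(u<230)&(u>100)&(v<160)];print("post",np.nanmin(bl,0),np.nanmax(bl,0))
bl=w[(z>.1)&(z<.35)&(u<230)&(u>100)&(v<146)];print("post",np.nanmin(bl,0),np.nanmax(bl,0),len(bl))
c2=load("scene0");w2=cloud(c2);f2=c2["frame"];h2=cv2.cvtColor(f2,cv2.COLOR_BGR2HSV)
v,u=np.mgrid[:420,:560]
r2=((h2[...,0]<8)|(h2[...,0]>172))&(h2[...,1]>120)&(u>245)&(u<295)&(v>210)&(v<245)
print("red2",r2.sum(),w2[r2].mean(0),w2[r2].min(0),w2[r2].max(0))
t=(w2[...,2]>.235)&(u>225)&(u<268)&(v>110)&(v<165)&(w2[...,0]<.75);print("sleeve2",t.sum());P=w2[t];print(np.c_[u[t],v[t],P*1000].astype(int)[::8])
g2=(h2[...,0]>50)&(h2[...,0]<95)&(h2[...,1]>90)&(u>200)&(u<275)&(v>140)&(v<170);P=w2[g2];print("head2",P.min(0),P.max(0),np.histogram(P[:,2],10))
E
```

```text
('green', 0.005, 0.035) 761 [0.5227 0.0624] [0.2998 0.1123] 84.66864013671875 z 0.020494975682033845
('green', 0.19, 0.215) 338 [0.5283 0.1889] [0.056  0.0919] 76.70890045166016 z 0.19983991423212066
head z hist (array([  0,   0,   0,   0,   2,  15,  20,  34,  36, 280, 280,   4,   0,
         0,   0,   0,   1,   0,   0,   0,   0,   0]), array([0.15 , 0.155, 0.16 , 0.165, 0.17 , 0.175, 0.18 , 0.185, 0.19 ,
       0.195, 0.2  , 0.205, 0.21 , 0.215, 0.22 , 0.225, 0.23 , 0.235,
       0.24 , 0.245, 0.25 , 0.255, 0.26 ]))
slide 1448 [0.5356 0.0491] [0.1583 0.0906] 76.92865753173828 z 0.04055127671170855
red 102 [ 0.6418 -0.0152  0.0428] [258.4216 173.4314] 0.0181991168224791 0.2759663266546496
high 474
[[ 263  141  630  -54  339]
 [ 266  141  629  -61  341]
 [ 269  141  627  -68  346]
 [ 272  141  628  -75  343]
 [ 275  141  627  -82  345]
 [ 278  141  628  -88  342]
 [ 281  141  629  -95  341]
 [ 284  141  629 -102  342]
 [ 287  141  630 -109  339]
 [ 290  141  631 -116  337]
 [ 293  141  630 -123  338]
 [ 264  142  629  -55  333]
 [ 267  142  628  -63  337]
 [ 270  142  628  -70  338]
 
[... 4639 characters left out ...]
566 187 258]
 [255 135 624 172 251]
 [252 136 621 184 245]
 [239 137 564 173 256]
 [257 137 631 170 244]
 [254 138 624 177 240]
 [241 139 570 171 249]
 [238 140 567 184 243]
 [241 141 571 173 242]
 [237 143 562 181 235]]Traceback (most recent call last):
  File "<stdin>", line 27, in <module>
    bin_edges, uniform_bins = _get_bin_edges(a, bins, range, weights)
                              ~~~~~~~~~~~~~~^^^^^^^^^^^^^^^^^^^^^^^^^
    first_edge, last_edge = _get_outer_edges(a, range)
                            ~~~~~~~~~~~~~~~~^^^^^^^^^^
    raise ValueError(
        f"autodetected range of [{first_edge}, {last_edge}] is not finite")
ValueError: autodetected range of [nan, nan] is not finite
```

```bash
cat >> h.py <<'E'
def goal(x,y,z,yaw=None):
    "yaw: world angle (deg) of tool y axis; prints dp and roll from measured pose"
    from station import arm
    from scipy.spatial.transform import Rotation as R
    s=arm.sense();M=R.from_quat(s["ee_rot"]).as_matrix()
    d=M.T@(np.array([x,y,z])-s["tool_pos"])/.25
    a=np.degrees(np.arctan2(M[1,1],M[0,1]));r=0 if yaw is None else -(((yaw-a)+180)%360-180)/90
    print("pos",s["tool_pos"].round(4),"yaw",a.round(2),"tilt",M[2].round(4),"dp",d.round(3),"roll",round(r,3),"rows",int(np.ceil(np.linalg.norm(d)*.25/.0417)),"t",s["t"],"F",s["force"].round(1),"w",round(s["gripper_width"],3),s["grip_force"])
E
python3 -c "
from h import *
goal(.36,.40,.38,20);goal(.40,.15,.38,0);goal(.5,.023,.36,-13)"
```

```text
pos [0.162  0.603  0.2304] yaw 74.95 tilt [ 3.e-04 -2.e-03 -1.e+00] dp [-0.975 -0.579 -0.598] roll 0.611 rows 8 t 0.1 F [-0.2 -0.1  0.4] w 1.001 0.0
pos [0.162  0.603  0.2304] yaw 74.95 tilt [ 3.e-04 -2.e-03 -1.e+00] dp [-1.39  -1.504 -0.596] roll 0.833 rows 13 t 0.1 F [-0.2 -0.1  0.4] w 1.001 0.0
pos [0.162  0.603  0.2304] yaw 74.95 tilt [ 3.e-04 -2.e-03 -1.e+00] dp [-1.908 -1.89  -0.515] roll 0.977 rows 17 t 0.1 F [-0.2 -0.1  0.4] w 1.001 0.0
```

```bash
python3 -m jog '[{"dp":[-0.3,-0.2,-0.6],"roll":0.3,"gripper":1},{"dp":[-0.3,-0.2,-0.6],"roll":0.3,"gripper":1},{"dp":[-0.3,-0.2,-0.6],"roll":0.3,"gripper":1},{"dp":[-0.3,-0.2,-0.6],"roll":0.3,"gripper":1},{"dp":[-0.98,-0.58,-0.6],"roll":0.61,"gripper":1},{"dp":[-0.98,-0.58,-0.6],"roll":0.61,"gripper":1},{"dp":[-0.98,-0.58,-0.6],"roll":0.61,"gripper":1},{"dp":[-0.98,-0.58,-0.6],"roll":0.61,"gripper":1},{"dp":[-0.98,-0.58,-0.6],"roll":0.61,"gripper":1},{"dp":[-0.98,-0.58,-0.6],"roll":0.61,"gripper":1},{"dp":[-0.98,-0.58,-0.6],"roll":0.61,"gripper":1}]'; python3 -c "
from h import *
goal(.40,.15,.38,0);goal(.5,.023,.36,-13)"
```

```text
t: 1.02
tool_pos: [0.3622, 0.3986, 0.3809]
ee_rot: [0.575, 0.818, -0.0, -0.0]
force: [-0.0, -1.0, 0.5]
gripper_width: 0.997
grip_force: 0.0
pos [0.3622 0.3986 0.3809] yaw 19.83 tilt [ 1.0e-04 -1.1e-03 -1.0e+00] dp [-0.987 -0.195  0.004] roll 0.22 rows 7 t 1.0167 F [-0.  -1.   0.5] w 0.997 0.0
pos [0.3622 0.3986 0.3809] yaw 19.83 tilt [ 1.0e-04 -1.1e-03 -1.0e+00] dp [-1.6    0.009  0.083] roll 0.365 rows 10 t 1.0167 F [-0.  -1.   0.5] w 0.997 0.0
```

```bash
python3 -m jog '[{"dp":[-0.98,-0.2,0],"roll":0.365,"gripper":1},{"dp":[-0.98,-0.2,0],"roll":0.365,"gripper":1},{"dp":[-0.98,-0.2,0],"roll":0.365,"gripper":1},{"dp":[-0.98,-0.2,0],"roll":0.365,"gripper":1},{"dp":[-0.98,-0.2,0],"roll":0.365,"gripper":1},{"dp":[-0.98,-0.2,0],"roll":0.365,"gripper":1},{"dp":[-0.98,-0.2,0],"roll":0.365,"gripper":1}]'; python3 -c "
from h import *
goal(.5,.023,.34,-13)"
```

```text
t: 1.6
tool_pos: [0.3988, 0.1476, 0.3812]
ee_rot: [0.784, 0.621, -0.001, 0.001]
force: [0.1, 0.1, 0.6]
gripper_width: 1.0
grip_force: 0.0
pos [0.3988 0.1476 0.3812] yaw -13.18 tilt [-3.3e-03  8.0e-04 -1.0e+00] dp [-0.393  0.508  0.166] roll -0.002 rows 4 t 1.6 F [0.1 0.1 0.6] w 1.0 0.0
```

```bash
python3 -m jog '[{"dp":[-0.39,0.51,0.16],"roll":0,"gripper":1},{"dp":[-0.39,0.51,0.16],"roll":0,"gripper":1},{"dp":[-0.39,0.51,0.16],"roll":0,"gripper":1},{"dp":[-0.39,0.51,0.16],"roll":0,"gripper":1},{"dp":[-0.39,0.51,0.16],"roll":0,"gripper":1},{"dp":[-0.39,0.51,0.16],"roll":0,"gripper":1},{"dp":[-0.39,0.51,0.16],"roll":0,"gripper":1}]'; cat >> h.py <<'E'
def wrist(name):
    from station import arm
    from scipy.spatial.transform import Rotation as R
    s=arm.sense();c=arm.camera("wrist");T=np.eye(4);T[:3,:3]=R.from_quat(s["ee_rot"]).as_matrix();T[:3,3]=s["tool_pos"]
    c["extrinsics"]=T@c["tool_from_camera"];np.savez(name+".npz",**c);cv2.imwrite(f"pics/{name}.png",c["frame"]);return c
E
python3 -c "
from h import *
c=wrist('w1');print(c['tool_from_camera'].round(3));goal(.4675,-.2387,.3,-5.3)"
```

```text
t: 2.18
tool_pos: [0.5003, 0.0309, 0.3408]
ee_rot: [0.781, 0.624, -0.0, -0.001]
force: [0.2, 0.6, 0.5]
gripper_width: 1.005
grip_force: 0.0
[[ 0.    -0.963 -0.271  0.067]
 [ 1.     0.    -0.     0.   ]
 [ 0.    -0.271  0.963 -0.143]
 [ 0.     0.     0.     1.   ]]
pos [0.5001 0.0311 0.3413] yaw -12.68 tilt [ 7.0e-04 -1.2e-03 -1.0e+00] dp [-1.082  0.11   0.164] roll -0.082 rows 7 t 2.2333 F [-0.1 -1.   0.9] w 1.0 0.0
```

View pics/w1.png

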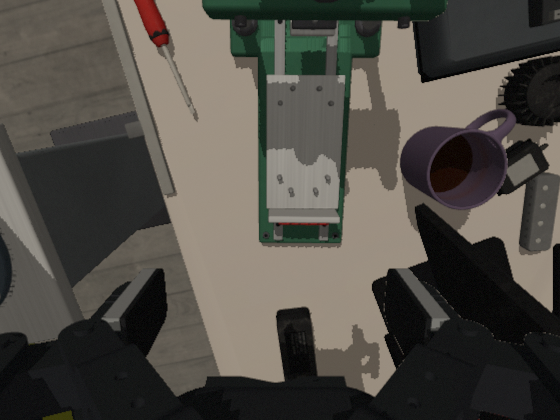

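Wrist view: all eight pins are visible, e.g. (293,87), (319,87), (281,103), (331,103), (281,178), (328,178), (291,191), (316,191). The power supply is at the bottom (297,340). Fit the pins.

```bash
python3 - <<'E'
from h import *
from scipy.optimize import least_squares
np.set_printoptions(precision=4,suppress=True)
c=load("w1");g=cv2.cvtColor(c["frame"],cv2.COLOR_BGR2GRAY)
w=cloud(c);z=w[...,2]
bh=cv2.morphologyEx(g,cv2.MORPH_BLACKHAT,np.ones((13,13),np.uint8));
th=cv2.morphologyEx(z,cv2.MORPH_TOPHAT,np.ones((13,13),np.uint8))
for uv in[(293,87),(319,87),(281,103),(331,103),(281,178),(328,178),(291,191),(316,191)]:
    print(uv,g[uv[1],uv[0]],bh[uv[1],uv[0]],z[uv[1]-3:uv[1]+4,uv[0]-3:uv[0]+4].max())
roi=np.zeros_like(g);roi[78:206,270:340]=1
m=((bh>22)*roi).astype(np.uint8);n,l,s,ce=cv2.connectedComponentsWithStats(m)
for i in range(1,n):
    if s[i,4]>6:print(s[i],ce[i],ray(c,ce[i],.048)[0])
model=np.array([[59,15],[59,-15],[43,29],[43,-29],[-43,29],[-43,-29],[-59,15],[-59,-15]])/1000
C=np.array([ce[i] for i in range(1,n) if s[i,4]>6]);P=ray(c,C,.047)[:,:2]
def T(p):
    a=p[2];return model@np.array([[np.cos(a),np.sin(a)],[-np.sin(a),np.cos(a)]])+p[:2]
def f(p):return [np.linalg.norm(P-q,axis=1).min() for q in T(p)]
r=least_squares(f,[.529,.023,np.radians(77)],loss="soft_l1",f_scale=.002);print(r.x,np.degrees(r.x[2]),np.array(r.fun)*1000,"axis",r.x[:2]+.16*np.array([np.cos(r.x[2]),np.sin(r.x[2])]))
E
```

```text
(293, 87) 67 30 0.053302825058374415
(319, 87) 67 31 0.05483950912715779
(281, 103) 61 35 0.05335523216810084
(331, 103) 70 26 0.05329068077406418
(281, 178) 69 78 0.05283478279484566
(328, 178) 110 35 0.05438401761879674
(291, 191) 105 40 0.053204947144925685
(316, 191) 107 40 0.05320333475238681
[272  81   7   3  14] [275.1429  82.2143] [0.5202 0.122  0.048 ]
[282  81   6   3  11] [284.4545  82.2727] [0.5303 0.1196 0.048 ]
[292  82   4   2   7] [293.2857  82.4286] [0.54   0.1172 0.048 ]
[290  86   6   5  24] [292.2917  88.    ] [0.5377 0.1117 0.048 ]
[316  86   6   5  25] [318.76  88.2 ] [0.5667 0.1049 0.048 ]
[278 101   5   5  20] [279.85 102.75] [0.5205 0.0992 0.048 ]
[328 101   6   5  26] [330.5 103. ] [0.5767 0.0862 0.048 ]
[275 148   8   2  10] [278.1 148.2] [0.5074 0.0495 0.048 ]
[286 148   6   2   7] [288.1429 148.1429] [0.5189 0.047  0.048 ]
[302 163  11   3  21] [307.4286 163.5714] [0.5374 0.0241 0.048 ]
[337 170   3  36  57] [338.5965 187.3509] [ 0.5686 -0.0125  0.048 ]
[277 174   7  10  48] [279.7917 178.5625] [0.5015 0.0137 0.048 ]
[324 174   7  11  47] [327.4894 178.7021] [0.5574 0.0009 0.048 ]
[288 187   7  10  50] [291.02 191.54] [ 0.5113 -0.0049  0.048 ]
[313 187   6  10  45] [315.4 191.6] [ 0.5402 -0.0115  0.048 ]
[0.539  0.0499 1.3472] 77.19092388988757 [0.9558 0.7915 0.9362 0.7704 0.9294 0.9039 0.8548 0.8749] axis [0.5745 0.2059]
```

```bash
python3 -m jog '[{"dp":[-1,0.1,0],"roll":-0.082,"gripper":1},{"dp":[-1,0.1,0],"roll":-0.082,"gripper":1},{"dp":[-1,0.1,0],"roll":-0.082,"gripper":1},{"dp":[-1,0.1,0],"roll":-0.082,"gripper":1},{"dp":[-1,0.1,0],"roll":-0.082,"gripper":1},{"dp":[-1,0.1,0],"roll":-0.082,"gripper":1},{"dp":[-1,0.1,0],"roll":-0.082,"gripper":1},{"dp":[-1,0.1,0],"roll":-0.082,"gripper":1},{"dp":[-1,0.1,0],"roll":-0.082,"gripper":1}]'; python3 - <<'E'
from h import *
c=wrist('w2');f=c["frame"];w=cloud(c);z=w[...,2]
goal(.4675,-.2387,.15,-5.3)
m=((f.max(2)<90)&(z>.026)&(z<.045)&(np.hypot(w[...,0]-.4675,w[...,1]+.24)<.08)).astype(np.uint8)
n,l,s,ce=cv2.connectedComponentsWithStats(m);k=1+s[1:,4].argmax();print(s[k])
uv=np.argwhere(l==k)[:,::-1];P=ray(c,uv,.032)[:,:2]
print("medz",np.median(z[l==k]));r=cv2.minAreaRect(P.astype(np.float32));print(r)
m[:]=l==k;cv2.imwrite("mask.png",m*255)
b=cv2.boxPoints(r);print(b)
E
```

```text
t: 2.98
tool_pos: [0.4698, -0.2183, 0.3416]
ee_rot: [0.74, 0.673, 0.0, -0.0]
force: [0.4, 0.2, 0.1]
gripper_width: 0.998
grip_force: 0.0
pos [ 0.4699 -0.2178  0.3416] yaw -5.31 tilt [ 0.001  0.    -1.   ] dp [-0.085 -0.002  0.766] roll -0.0 rows 5 t 3.0333 F [ 0.4  0.  -0.6] w 1.002 0.0
[ 258  137   40   85 3259]
medz 0.03272141748989188
((0.4708326756954193, -0.24039870500564575), (0.10682839900255203, 0.048527780920267105), 84.9055404663086)
[[ 0.44192156 -0.2914473 ]
 [ 0.49025765 -0.2957565 ]
 [ 0.4997438  -0.1893501 ]
 [ 0.4514077  -0.18504092]]
```

```bash
python3 -m jog '[{"dp":[-0.089,0,0.9],"roll":0,"gripper":1},{"dp":[-0.089,0,0.9],"roll":0,"gripper":1},{"dp":[-0.089,0,0.9],"roll":0,"gripper":1},{"dp":[-0.089,0,0.9],"roll":0,"gripper":1},{"dp":[-0.089,0,0.9],"roll":0,"gripper":1},{"dp":[-0.089,0,0.9],"roll":0,"gripper":1},{"dp":[-0.089,0,0.9],"roll":0,"gripper":1},{"dp":[-0.089,0,0.9],"roll":0,"gripper":1},{"dp":[-0.089,0,0.9],"roll":0,"gripper":1}]';python3 -c "
from h import *
goal(.470,-.240,.001,-5.1)"
```

```text
t: 3.78
tool_pos: [0.4692, -0.2415, 0.1179]
ee_rot: [0.739, 0.674, 0.0, 0.001]
force: [-0.3, -0.2, -0.6]
gripper_width: 1.001
grip_force: 0.0
pos [ 0.4692 -0.2415  0.1179] yaw -5.3 tilt [-0.0014  0.0024 -1.    ] dp [0.007 0.002 0.468] roll -0.002 rows 3 t 3.7833 F [-0.3 -0.2 -0.6] w 1.001 0.0
```

```bash
python3 -m jog '[{"dp":[0.003,0.002,0.3],"roll":0,"gripper":1},{"dp":[0.003,0.002,0.4],"roll":0,"gripper":1},{"dp":[0.003,0.002,0.465],"roll":0,"gripper":1},{"dp":[0.003,0.002,0.465],"roll":0,"gripper":1},{"dp":[0.003,0.002,0.465],"roll":0,"gripper":1},{"dp":[0.003,0.002,0.465],"roll":0,"gripper":0.3},{"dp":[0.003,0.002,0.465],"roll":0,"gripper":0.3},{"dp":[0.003,0.002,0.465],"roll":0,"gripper":0.3},{"dp":[0.003,0.002,0.465],"roll":0,"gripper":0.3},{"dp":[0.003,0.002,0.465],"roll":0,"gripper":0.3},{"dp":[0.003,0.002,0.465],"roll":0,"gripper":0.3},{"dp":[0.003,0.002,0.465],"roll":0,"gripper":0.3}]';python3 -c "
from h import *
goal(.470,-.240,.15,-5.1)"
```

```text
t: 4.78
tool_pos: [0.4701, -0.2428, 0.0031]
ee_rot: [0.74, 0.673, 0.0, 0.003]
force: [-0.1, 0.9, 8.8]
gripper_width: 0.562
grip_force: 62.9
pos [ 0.4701 -0.2428  0.0031] yaw -5.43 tilt [-0.0032  0.0049 -1.    ] dp [ 0.009  0.001 -0.587] roll -0.004 rows 4 t 4.7833 F [-0.1  0.9  8.8] w 0.562 62.937490940093994
```

```bash
python3 -m jog '[{"dp":[0,0,-0.05],"roll":0,"gripper":0.3},{"dp":[0,0,-0.2],"roll":0,"gripper":0.3},{"dp":[0,0,-0.35],"roll":0,"gripper":0.3},{"dp":[0,0,-0.5],"roll":0,"gripper":0.3},{"dp":[0,0,-0.65],"roll":0,"gripper":0.3},{"dp":[0,0,-0.65],"roll":0,"gripper":0.3},{"dp":[0,0,-0.65],"roll":0,"gripper":0.3},{"dp":[0,0,-0.65],"roll":0,"gripper":0.3}]';python3 - <<'E'
from h import *
c=wrist("w3");goal(.539,.05,.17,-12.81)
E
```

```text
t: 5.45
tool_pos: [0.4677, -0.241, 0.163]
ee_rot: [0.74, 0.673, -0.0, -0.0]
force: [-0.5, 0.0, -2.4]
gripper_width: 0.562
grip_force: 63.5
pos [ 0.4672 -0.2406  0.1619] yaw -5.43 tilt [ 0.0013 -0.0019 -1.    ] dp [ 1.185  0.176 -0.031] roll 0.082 rows 8 t 5.5 F [-1.4 -0.  -2.5] w 0.562 63.448569774627686
```

View pics/w3.png

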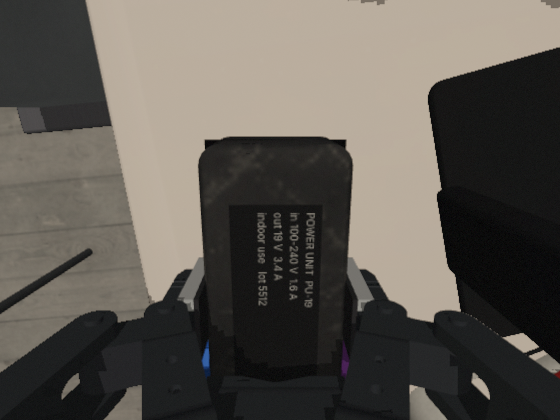

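The held power supply is straight and level in view: sides at columns ~202 and ~350, far end at row ~137. Measure its offset in the grip.

```bash
python3 - <<'E'
from h import *
c=load("w3");c["extrinsics"]=c["tool_from_camera"];w=cloud(c)
f=c["frame"];v,u=np.mgrid[:420,:560]
m=(u>190)&(u<360)&(v>130)&(v<380)&(c["z_map"]>0)&(c["z_map"]<.2)
P=w[m];print("x",np.percentile(P[:,0],[0,.5,1,50,99.,99.5,100]).round(4));print("z",np.percentile(P[:,2],[1,50,99]).round(4))
for a in np.arange(.0,.07,.01):
    q=P[abs(P[:,0]-a)<.004]
    if len(q):print(a.round(2),len(q),"y",q[:,1].min().round(4),q[:,1].max().round(4),"z",np.median(q[:,2]).round(4))
E
```

```text
x [-0.0306 -0.0285 -0.0279  0.0159  0.056   0.056   0.0561]
z [-0.0789 -0.0298 -0.0125]
0.0 3442 y -0.0259 0.0259 z -0.0299
0.01 4620 y -0.0306 0.0307 z -0.0299
0.02 3274 y -0.0245 0.0246 z -0.0298
0.03 3464 y -0.0245 0.0246 z -0.0298
0.04 3721 y -0.0247 0.0246 z -0.0298
0.05 3949 y -0.025 0.0244 z -0.0298
0.06 288 y -0.0239 0.0241 z -0.0104
```

```bash
python3 -m jog '[{"dp":[0.14,0.02,0],"roll":0.02,"gripper":0.3},{"dp":[0.28,0.04,0],"roll":0.04,"gripper":0.3},{"dp":[0.42,0.06,0],"roll":0.06,"gripper":0.3},{"dp":[0.56,0.08,0],"roll":0.082,"gripper":0.3},{"dp":[0.7,0.1,0],"roll":0.082,"gripper":0.3},{"dp":[0.84,0.13,0],"roll":0.082,"gripper":0.3},{"dp":[0.98,0.16,0],"roll":0.082,"gripper":0.3},{"dp":[1,0.18,0],"roll":0.082,"gripper":0.3},{"dp":[1,0.18,0],"roll":0.082,"gripper":0.3},{"dp":[1,0.18,0],"roll":0.082,"gripper":0.3},{"dp":[1,0.18,0],"roll":0.082,"gripper":0.3}]';python3 -c "
from h import *
goal(.5385,.048,.07,-12.81)"
```

```text
t: 6.42
tool_pos: [0.5357, 0.0022, 0.1614]
ee_rot: [0.782, 0.624, -0.001, -0.001]
force: [-0.1, -0.7, -2.7]
gripper_width: 0.565
grip_force: 63.4
pos [0.5357 0.0022 0.1614] yaw -12.85 tilt [-6.e-04 -3.e-03 -1.e+00] dp [ 0.181 -0.029  0.366] roll -0.0 rows 3 t 6.4167 F [-0.1 -0.7 -2.7] w 0.565 63.36252808570862
```

```bash
python3 -m jog '[{"dp":[0.09,-0.015,0.1],"roll":0,"gripper":0.3},{"dp":[0.181,-0.029,0.2],"roll":0,"gripper":0.3},{"dp":[0.181,-0.029,0.3],"roll":0,"gripper":0.3},{"dp":[0.181,-0.029,0.366],"roll":0,"gripper":0.3},{"dp":[0.181,-0.029,0.366],"roll":0,"gripper":0.3},{"dp":[0.181,-0.029,0.366],"roll":0,"gripper":0.3},{"dp":[0.181,-0.029,0.366],"roll":0,"gripper":0.3},{"dp":[0.181,-0.029,0.366],"roll":0,"gripper":0.3}]';python3 -c "
from h import *
wrist('w4');goal(.5385,.048,.0435,-12.81)"
```

```text
t: 7.08
tool_pos: [0.5409, 0.0478, 0.0723]
ee_rot: [0.782, 0.623, 0.001, 0.001]
force: [-0.4, -0.0, -2.5]
gripper_width: 0.561
grip_force: 63.1
pos [0.5408 0.048  0.0724] yaw -12.87 tilt [ 3.0e-04  2.8e-03 -1.0e+00] dp [-0.002 -0.009  0.116] roll -0.001 rows 1 t 7.1333 F [ 0.  -0.2 -3.3] w 0.56 63.150272369384766
```

View pics/w4.png

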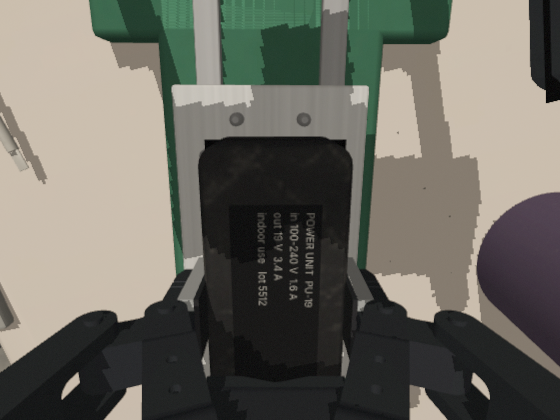

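End pins seen at (236,119) and (304,119), with the slide's far edge along row ~88. Check the alignment against the brick.

```bash
python3 - <<'E'
from h import *
c=load("w4");c["extrinsics"]=c["tool_from_camera"];print(c["mtx"][0])
print(ray(c,[(236,118),(304,118)],.0204).round(4), ray(c,[(172,120),(368,120)],.0324).round(4))
E
```

```text
[367.88068875   0.         275.23875323]
[[ 0.0621 -0.0168  0.0204]
 [ 0.0621  0.0126  0.0204]] [[ 0.0608 -0.0478  0.0324]
 [ 0.0608  0.0433  0.0324]]
```

```bash
python3 -m jog '[{"dp":[0.001,-0.009,0.03],"roll":0,"gripper":0.3},{"dp":[0.001,-0.009,0.045],"roll":0,"gripper":0.3},{"dp":[0.001,-0.009,0.045],"roll":0,"gripper":0.3},{"dp":[0.001,-0.009,0.045],"roll":0,"gripper":0.3},{"dp":[0.001,-0.009,0.045],"roll":0,"gripper":0.3}]';python3 - <<'E'
from h import *
c=wrist('w5');goal(.5385,.048,.0435,-12.81)
c["extrinsics"]=c["tool_from_camera"];g=cv2.cvtColor(c["frame"],cv2.COLOR_BGR2GRAY)
bh=cv2.morphologyEx(g,cv2.MORPH_BLACKHAT,np.ones((23,23),np.uint8))
m=np.zeros_like(g);m[95:132,195:350]=(bh>25)[95:132,195:350]
n,l,s,ce=cv2.connectedComponentsWithStats(m)
for i in range(1,n):
    if s[i,4]>30:print(s[i],ce[i],ray(c,ce[i],.0098)[0].round(4))
E
```

```text
t: 7.55
tool_pos: [0.5377, 0.0496, 0.0598]
ee_rot: [0.782, 0.624, 0.0, 0.0]
force: [0.1, 0.4, -2.8]
gripper_width: 0.566
grip_force: 63.4
pos [0.5378 0.0496 0.0598] yaw -12.8 tilt [ 0.e+00  2.e-04 -1.e+00] dp [-0.006  0.004  0.065] roll 0.0 rows 1 t 7.6 F [ 0.3  0.3 -2.3] w 0.563 63.35244655609131
[195 103  11   5  44] [200.20454545 105.38636364] [ 0.0673 -0.0299  0.0098]
[210 103  20   6  69] [220.86956522 106.42028986] [ 0.0669 -0.0216  0.0098]
[232 104  21   6  75] [244.22666667 107.12      ] [ 0.0666 -0.0123  0.0098]
[235 115  16  16 189] [242.10582011 122.42857143] [ 0.0606 -0.0133  0.0098]
[307 116  16  15 193] [314.4507772  122.80310881] [0.0605 0.0161 0.0098]
```

```bash
python3 -m jog '[{"dp":[-0.001,0.005,0],"roll":0,"gripper":0.3},{"dp":[-0.001,0.005,0.015],"roll":0,"gripper":0.3},{"dp":[-0.001,0.005,0.03],"roll":0,"gripper":0.3},{"dp":[-0.001,0.005,0.045],"roll":0,"gripper":0.3},{"dp":[-0.001,0.005,0.055],"roll":0,"gripper":0.3},{"dp":[-0.001,0.005,0.058],"roll":0,"gripper":0.3},{"dp":[-0.001,0.005,0.058],"roll":0,"gripper":0.3}]';python3 -c "
from h import *
goal(.5385,.048,.0435,-12.81)"
```

```text
t: 8.18
tool_pos: [0.5385, 0.0491, 0.0448]
ee_rot: [0.782, 0.624, -0.0, -0.0]
force: [0.7, -0.4, -2.3]
gripper_width: 0.564
grip_force: 63.4
pos [0.5385 0.0491 0.0448] yaw -12.81 tilt [-1.e-04 -1.e-03 -1.e+00] dp [-0.004  0.001  0.005] roll 0.0 rows 1 t 8.1833 F [ 0.7 -0.4 -2.3] w 0.564 63.35152745246887
```

```bash
python3 -m jog '[{"dp":[0,0,0.006],"roll":0,"gripper":0.3},{"dp":[0,0,0.007],"roll":0,"gripper":0.3},{"dp":[0,0,0.007],"roll":0,"gripper":0.85},{"dp":[0,0,0.007],"roll":0,"gripper":0.85},{"dp":[0,0,0.007],"roll":0,"gripper":0.85},{"dp":[0,0,0.007],"roll":0,"gripper":0.85},{"dp":[0,0,0],"roll":0,"gripper":0.85},{"dp":[0,0,-0.1],"roll":0,"gripper":0.85},{"dp":[0,0,-0.2],"roll":0,"gripper":0.85},{"dp":[0,0,-0.35],"roll":0,"gripper":0.85},{"dp":[-0.1,0,-0.45],"roll":0,"gripper":0.85},{"dp":[-0.25,0,-0.6],"roll":0,"gripper":0.85},{"dp":[-0.4,0,-0.6],"roll":0,"gripper":0},{"dp":[-0.56,0,-0.6],"roll":0,"gripper":0},{"dp":[-0.7,0,-0.6],"roll":0,"gripper":0},{"dp":[-0.8,0,-0.6],"roll":0,"gripper":0},{"dp":[-0.8,0,-0.6],"roll":0,"gripper":0},{"dp":[-0.8,0,-0.6],"roll":0,"gripper":0}]';python3 -c "
from h import *
wrist('w6');goal(.5385,.048,.0435,-12.81)"
```

```text
t: 9.68
tool_pos: [0.4942, -0.1472, 0.1956]
ee_rot: [0.783, 0.622, 0.0, 0.0]
force: [0.3, 0.1, 0.5]
gripper_width: 0.006
grip_force: 0.0
pos [ 0.4942 -0.146   0.1954] yaw -12.9 tilt [ 6.e-04 -3.e-04 -1.e+00] dp [ 0.796 -0.     0.608] roll -0.001 rows 7 t 9.7333 F [0.6 0.  0.9] w 0.001 0.0
```

View pics/w6.png

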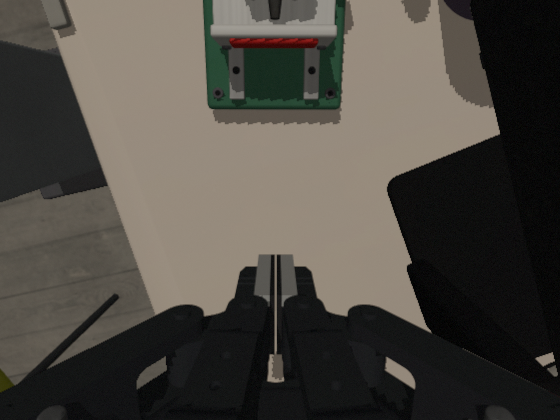

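Wrist view: the red patch is at (273,43), the rail ends and bed edge at row ~107, and the stub is just visible at (275,8) between the end pins. Check the seat with the top camera's depth, and locate the push face and the screw.

```bash
python3 - <<'E'
from h import *
from station import arm
np.set_printoptions(precision=4,suppress=True)
c=load("w6");f=c["frame"];h=cv2.cvtColor(f,cv2.COLOR_BGR2HSV);w=cloud(c)
m=((h[...,0]<8)|(h[...,0]>172))&(h[...,1]>120);m[70:]=0;v,u=np.nonzero(m)
print("red px",u.min(),u.max(),v.min(),v.max(),"pts",w[m].mean(0),w[m].min(0),w[m].max(0))
# plate top edge centre (row ~36-> outer upper edge) at z=.074
print("plate outer top edge",ray(c,[(212,38),(336,38)],.074),"stub",w[8,275])
c=arm.camera("top");np.savez("top1.npz",**c);w=cloud(c);z=w[...,2];f=c["frame"]
d=np.array([.2217,.975]);q=(w[...,:2]-[.539,.05]);a=q@d;b=q@np.array([-d[1],d[0]])
m=(abs(a)<.05)&(abs(b)<.022)&(z>.03)&(z<.1);A=np.c_[a[m],b[m],np.ones(m.sum())];print("n",m.sum(),"plane",np.linalg.lstsq(A,z[m],rcond=None)[0],np.median(z[m]))
m=(f.max(2)<75)&(z>.06)&(z<.085)&(abs(a)<.09)&(abs(b)<.04);r=cv2.minAreaRect(w[m][:,:2].astype(np.float32));print(r)
goal(0.512,-.06,.06,-12.81)
E
```

```text
red px 229 559 0 67 pts [nan nan nan] [nan nan nan] [nan nan nan]
plate outer top edge [[ 0.4784 -0.0302  0.074 ]
 [ 0.5583 -0.0487  0.074 ]] stub [ 0.5238 -0.0188  0.0588]
n 336 plane [-0.0027  0.0173  0.0728] 0.07265655283985106
((0.5396533608436584, 0.06677711009979248), (0.07621563971042633, 0.04980866238474846), 76.40255737304688)
pos [ 0.4942 -0.1453  0.1953] yaw -12.81 tilt [ 0.0006 -0.0006 -1.    ] dp [ 0.348 -0.006  0.541] roll 0.0 rows 4 t 9.7833 F [-0.3 -0.5  0.3] w -0.001 0.0
```

```bash
python3 -m jog '[{"dp":[0.1,-0.01,0],"roll":-1,"gripper":0},{"dp":[0.1,-0.01,0],"roll":-1,"gripper":0},{"dp":[0.1,-0.01,0],"roll":-1,"gripper":0},{"dp":[0.1,-0.01,0],"roll":-1,"gripper":0},{"dp":[0.1,-0.01,0],"roll":-1,"gripper":0},{"dp":[0.1,-0.01,0],"roll":-1,"gripper":0},{"dp":[0.1,-0.01,0],"roll":-1,"gripper":0},{"dp":[0.1,-0.01,0],"roll":-1,"gripper":0},{"dp":[0.1,-0.01,0],"roll":-1,"gripper":0},{"dp":[0.1,-0.01,0],"roll":-1,"gripper":0},{"dp":[0.1,-0.01,0],"roll":-1,"gripper":0},{"dp":[0.1,-0.01,0],"roll":-1,"gripper":0},{"dp":[0.1,-0.01,0],"roll":-1,"gripper":0},{"dp":[0.1,-0.01,0],"roll":-1,"gripper":0},{"dp":[0.1,-0.01,0],"roll":-1,"gripper":0}]';python3 -c "
from h import *
goal(.5102,-.0768,.048,77.19)"
```

```text
t: 11.03
tool_pos: [0.4976, -0.1196, 0.1952]
ee_rot: [0.111, 0.994, 0.0, -0.0]
force: [-0.2, -0.2, -0.1]
gripper_width: -0.004
grip_force: 0.0
pos [ 0.4976 -0.1196  0.1952] yaw 77.21 tilt [ 4.e-04  3.e-04 -1.e+00] dp [-0.011  0.178  0.589] roll 0.0 rows 4 t 11.0333 F [-0.2 -0.2 -0.1] w -0.004 0.0
```

```bash
python3 -m jog '[{"dp":[-0.011,0.12,0.15],"roll":0,"gripper":0},{"dp":[-0.011,0.178,0.3],"roll":0,"gripper":0},{"dp":[-0.011,0.178,0.45],"roll":0,"gripper":0},{"dp":[-0.011,0.178,0.55],"roll":0,"gripper":0},{"dp":[-0.011,0.178,0.589],"roll":0,"gripper":0},{"dp":[-0.011,0.178,0.589],"roll":0,"gripper":0},{"dp":[-0.011,0.178,0.589],"roll":0,"gripper":0},{"dp":[-0.011,0.2,0.589],"roll":0,"gripper":0},{"dp":[-0.011,0.23,0.589],"roll":0,"gripper":0},{"dp":[-0.011,0.26,0.589],"roll":0,"gripper":0},{"dp":[-0.011,0.29,0.589],"roll":0,"gripper":0},{"dp":[-0.011,0.29,0.589],"roll":0,"gripper":0}]';python3 -c "
from h import *
goal(.5385,.048,.048,77.19)"
```

```text
t: 12.03
tool_pos: [0.517, -0.0497, 0.049]
ee_rot: [0.111, 0.994, -0.0, 0.001]
force: [-1.3, -1.1, 0.0]
gripper_width: -0.001
grip_force: 0.0
pos [ 0.517  -0.0497  0.049 ] yaw 77.28 tilt [-1.8e-03  1.0e-04 -1.0e+00] dp [0.002 0.4   0.004] roll 0.001 rows 3 t 12.0333 F [-1.3 -1.1  0. ] w -0.001 0.0
```

```bash
python3 -m jog '[{"dp":[0,0.03,0],"roll":0,"gripper":0},{"dp":[0,0.06,0],"roll":0,"gripper":0},{"dp":[0,0.09,0],"roll":0,"gripper":0},{"dp":[0,0.12,0],"roll":0,"gripper":0},{"dp":[0,0.15,0],"roll":0,"gripper":0},{"dp":[0,0.18,0],"roll":0,"gripper":0},{"dp":[0,0.21,0],"roll":0,"gripper":0},{"dp":[0,0.24,0],"roll":0,"gripper":0},{"dp":[0,0.27,0],"roll":0,"gripper":0},{"dp":[0,0.3,0],"roll":0,"gripper":0},{"dp":[0,0.33,0],"roll":0,"gripper":0},{"dp":[0,0.36,0],"roll":0,"gripper":0},{"dp":[0,0.39,0],"roll":0,"gripper":0},{"dp":[0,0.42,0],"roll":0,"gripper":0},{"dp":[0,0.42,0],"roll":0,"gripper":0}]';python3 -c "
from h import *
goal(.5385,.048,.048,77.19)"
```

```text
t: 13.28
tool_pos: [0.5389, 0.0534, 0.0478]
ee_rot: [0.111, 0.994, 0.001, -0.001]
force: [-0.1, -0.6, 1.0]
gripper_width: -0.001
grip_force: 0.0
pos [0.5389 0.0534 0.0478] yaw 77.24 tilt [ 2.2e-03  8.0e-04 -1.0e+00] dp [-0.003 -0.021 -0.001] roll 0.001 rows 1 t 13.2833 F [-0.1 -0.6  1. ] w -0.001 0.0
```

```bash
python3 -m jog '[{"dp":[0,0.012,0],"roll":0,"gripper":0},{"dp":[0,0.024,0],"roll":0,"gripper":0},{"dp":[0,0.036,0],"roll":0,"gripper":0},{"dp":[0,0.048,0],"roll":0,"gripper":0},{"dp":[0,0.06,0],"roll":0,"gripper":0},{"dp":[0,0.072,0],"roll":0,"gripper":0}]'; python3 -m jog '[{"dp":[0,0.01,0],"roll":0,"gripper":0},{"dp":[0,0.02,0],"roll":0,"gripper":0}]';  python3 -m jog '[{"dp":[0,0.008,0],"roll":0,"gripper":0},{"dp":[0,0.016,0],"roll":0,"gripper":0}]'
```

```text
t: 13.78
tool_pos: [0.542, 0.0692, 0.0476]
ee_rot: [0.112, 0.994, -0.0, -0.002]
force: [-2.9, -2.8, -0.8]
gripper_width: 0.008
grip_force: 1.6
t: 13.95
tool_pos: [0.544, 0.0741, 0.0478]
ee_rot: [0.111, 0.994, -0.0, -0.001]
force: [-3.8, -2.3, -0.6]
gripper_width: 0.003
grip_force: 1.6
t: 14.12
tool_pos: [0.5442, 0.0748, 0.0479]
ee_rot: [0.109, 0.994, -0.003, -0.002]
force: [-6.8, -22.8, 1.8]
gripper_width: -0.003
grip_force: 12.0
```

Slide is at its stop (force jumped to 23 N at ~0.13 m of travel). Back off and rise.

```bash
python3 -m jog '[{"dp":[0,0.004,0],"roll":0,"gripper":0},{"dp":[0,-0.03,0],"roll":0,"gripper":0},{"dp":[0,-0.15,0],"roll":0,"gripper":0},{"dp":[0,-0.3,0],"roll":0,"gripper":0},{"dp":[0,-0.4,-0.05],"roll":0,"gripper":0},{"dp":[0,-0.4,-0.2],"roll":0,"gripper":0},{"dp":[0,-0.4,-0.35],"roll":0,"gripper":0.5},{"dp":[0,-0.4,-0.5],"roll":0,"gripper":0.5},{"dp":[0,-0.4,-0.65],"roll":0,"gripper":0.5},{"dp":[0,-0.4,-0.8],"roll":0,"gripper":0.5},{"dp":[0,-0.4,-0.95],"roll":0,"gripper":0.5},{"dp":[0,-0.4,-1],"roll":0,"gripper":0.5},{"dp":[0,-0.4,-1],"roll":0,"gripper":0.5}]';python3 - <<'E'
from h import *
from station import arm
np.set_printoptions(precision=4,suppress=True)
goal(.6,.1,.4,77)
for n in("top","scene"):
    c=arm.camera(n);np.savez(n+"2.npz",**c);cv2.imwrite(f"pics/{n}2.png",c["frame"])
c=load("top2");w=cloud(c);z=w[...,2];v,u=np.mgrid[:420,:560]
r=(u>150)&(u<200)&(v>140)&(v<190)
for n,m in(("sleeve top",r&(z>.288)&(z<.3)&(v<160)),("screw top",r&(z>.276)&(v>165))):
    P=w[m];q=cv2.minEnclosingCircle(P[:,:2].astype(np.float32));print(n,m.sum(),P.mean(0),q,"px",u[m].mean(),v[m].mean(),ray(c,[(u[m].mean(),v[m].mean())],.2925 if v[m].mean()<160 else .282))
d=np.array([.2217,.975]);q=(w[...,:2]-[.539,.05]);a=q@d;b=q@np.array([-d[1],d[0]])
f=c["frame"];h=cv2.cvtColor(f,cv2.COLOR_BGR2HSV)
# white slide/push plate: top edge z .065-.08
m=(z>.062)&(z<.08)&(abs(b)<.042)&(f.max(2)>130);print("plate a",a[m].min(),a[m].max(),m.sum())
m=(z>.195)&(z<.21)&(h[...,0]>50)&(h[...,0]<95)&r.max()*(u<230)&(v<250);R=cv2.minAreaRect(w[m][:,:2].astype(np.float32));print("head",R,np.median(z[m]))
i=cv2.resize(cv2.imread("pics/scene2.png")[105:255,195:305],None,fx=5,fy=4,interpolation=cv2.INTER_CUBIC);cv2.imwrite("pics/s2c.png",i)
E
```

```text
t: 15.2
tool_pos: [0.5275, -0.0199, 0.3035]
ee_rot: [0.111, 0.994, -0.0, 0.007]
force: [0.1, 0.1, -0.5]
gripper_width: 0.497
grip_force: 0.0
pos [ 0.5275 -0.0199  0.3035] yaw 77.2 tilt [-0.0143  0.0011 -0.9999] dp [-0.182  0.532 -0.383] roll 0.002 rows 5 t 15.2 F [ 0.1  0.1 -0.5] w 0.497 0.0
sleeve top 59 [0.6267 0.1851 0.2947] ((0.6273207068443298, 0.18550661206245422), 0.010184568352997303) px 166.135593220339 148.59322033898306 [[0.6275 0.1858 0.2925]]
screw top 756 [0.4566 0.0428 0.6413] ((0.4994587302207947, 0.11711062490940094), 0.09962097555398941) px 179.22354497354496 177.53703703703704 [[0.5578 0.1524 0.282 ]]
plate a -0.4295618588925901 0.05035311172209725 50
head ((0.8037156462669373, 0.15463761985301971), (0.04289410263299942, 0.09818669408559799), 34.224334716796875) 0.2035509445352911
```

View pics/s2c.png

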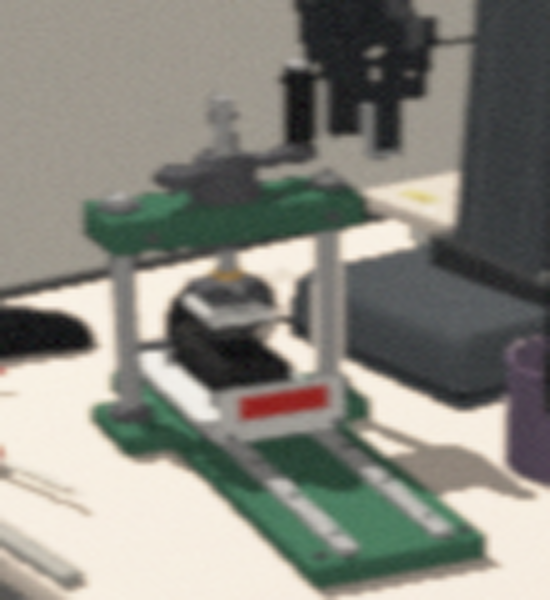

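Crop shows the power supply in the slide at home, with the foot (light plate at crop (230,310)) above it and the slide plate's red patch at (285,402). The sleeve is upright at (300,105). Move above the sleeve for a close look.

```bash
python3 -m jog '[{"dp":[0,0,-0.15],"roll":0,"gripper":0.5},{"dp":[0,0.1,-0.3],"roll":0,"gripper":0.5},{"dp":[0,0.2,-0.386],"roll":0,"gripper":0.5},{"dp":[-0.05,0.35,-0.386],"roll":0,"gripper":0.5},{"dp":[-0.1,0.5,-0.386],"roll":0,"gripper":0.5},{"dp":[-0.15,0.65,-0.386],"roll":0,"gripper":0.5},{"dp":[-0.2,0.8,-0.386],"roll":0,"gripper":0.5},{"dp":[-0.206,0.888,-0.386],"roll":0,"gripper":0.5},{"dp":[-0.206,0.888,-0.386],"roll":0,"gripper":0.5},{"dp":[-0.206,0.888,-0.386],"roll":0,"gripper":0.5},{"dp":[-0.206,0.888,-0.386],"roll":0,"gripper":0.5}]';python3 - <<'E'
from h import *
np.set_printoptions(precision=4,suppress=True)
c=wrist("w7");goal(.627,.185,.3,77);w=cloud(c);z=w[...,2];v,u=np.mgrid[:420,:560]
for n,a,b,ctr,R in(("sleeve",.286,.305,(.627,.185),.03),("screw",.272,.286,(.568,.178),.025),("headtop",.195,.206,(.568,.178),.2)):
    m=(z>a)&(z<b)&(np.hypot(w[...,0]-ctr[0],w[...,1]-ctr[1])<R);P=w[m]
    if m.sum()<5:print(n,m.sum());continue
    print(n,m.sum(),P.mean(0),cv2.minEnclosingCircle(P[:,:2].astype(np.float32)),cv2.minAreaRect(P[:,:2].astype(np.float32)),np.median(P[:,2]),"px",u[m].mean(),v[m].mean())
c=load("scene2");w=cloud(c);f=c["frame"]
for y in range(176,200,2):print(y,[(int(f[y,x].mean()),*(w[y,x]*1000).astype(int)) for x in(236,242,248) if np.isfinite(w[y,x,2])])
E
```

```text
t: 16.22
tool_pos: [0.6223, 0.185, 0.3923]
ee_rot: [0.111, 0.994, -0.001, -0.002]
force: [0.8, -0.8, 1.1]
gripper_width: 0.498
grip_force: 0.0
pos [0.6223 0.1845 0.393 ] yaw 77.15 tilt [ 0.0025 -0.0012 -1.    ] dp [-0.019  0.007  0.372] roll 0.002 rows 3 t 16.2667 F [ 0.2 -0.9 -0.9] w 0.503 0.0
sleeve 756 [0.6281 0.1851 0.2944] ((0.6302494406700134, 0.18471910059452057), 0.011248927563428879) ((0.6293307542800903, 0.18495522439479828), (0.021245205774903297, 0.019947776570916176), 76.95279693603516) 0.2963126218707915 px 279.9616402116402 219.02380952380952
screw 437 [0.5686 0.1794 0.2817] ((0.568743109703064, 0.1791527271270752), 0.007990432903170586) ((0.5687459707260132, 0.17923863232135773), (0.015191227197647095, 0.015226518735289574), 31.91197395324707) 0.28187795456502107 px 252.4599542334096 133.4279176201373
headtop 6943 [0.5534 0.1825 0.2007] ((0.5684473514556885, 0.17940795421600342), 0.08916669338941574) ((0.5684211254119873, 0.17929527163505554), (0.05805118754506111, 0.17061878740787506), 76.88526153564453) 0.20050862692463928 px 257.60521388448797 106.7047385856258
176
[... 1181 characters left out ...]
np.int64(176), np.int64(73)), (168, np.int64(591), np.int64(168), np.int64(71))]
192 [(41, np.int64(551), np.int64(179), np.int64(71)), (22, np.int64(564), np.int64(163), np.int64(73)), (74, np.int64(585), np.int64(159), np.int64(69))]
194 [(47, np.int64(543), np.int64(167), np.int64(70)), (23, np.int64(556), np.int64(152), np.int64(72)), (20, np.int64(568), np.int64(136), np.int64(74))]
196 [(39, np.int64(545), np.int64(170), np.int64(61)), (29, np.int64(549), np.int64(142), np.int64(70)), (30, np.int64(564), np.int64(130), np.int64(71))]
198 [(36, np.int64(541), np.int64(165), np.int64(57)), (34, np.int64(540), np.int64(129), np.int64(71)), (31, np.int64(558), np.int64(121), np.int64(69))]
```

View pics/w7.png

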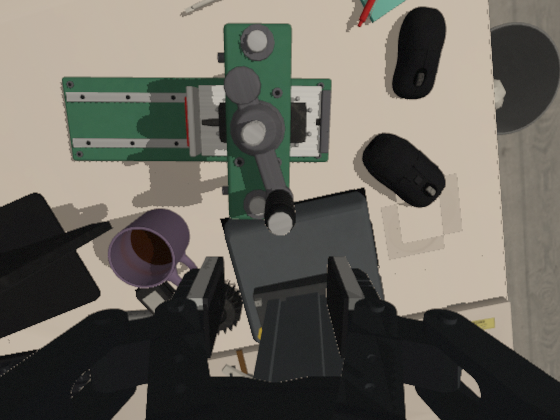

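Wrist view: screw top at (253,131), sleeve top at (281,222), gripper roughly aligned, brick under the head between (215,125) and (305,125). Axis (0.5686, 0.1793), sleeve (0.630, 0.1848): radius 61.7 mm, as it must be. Foot gap is ~27 mm, so I expect landing at ~0.85 turn.

```bash
python3 -m jog '[{"dp":[-0.03,0.008,0.05],"roll":0,"gripper":0.5},{"dp":[-0.03,0.008,0.1],"roll":0,"gripper":0.5},{"dp":[-0.03,0.008,0.15],"roll":0,"gripper":0.5},{"dp":[-0.03,0.008,0.2],"roll":0,"gripper":0.5},{"dp":[-0.03,0.008,0.2],"roll":0,"gripper":0.5},{"dp":[-0.03,0.008,0.2],"roll":0,"gripper":0.5}]';python3 -c "
from h import *
goal(.630,.1848,.245,77)"
```

```text
t: 16.77
tool_pos: [0.6303, 0.1845, 0.3433]
ee_rot: [0.112, 0.994, -0.0, -0.001]
force: [0.0, 0.1, -0.0]
gripper_width: 0.502
grip_force: 0.0
pos [0.6303 0.1845 0.3433] yaw 77.1 tilt [ 2.2e-03 -8.0e-04 -1.0e+00] dp [0.001 0.001 0.393] roll 0.001 rows 3 t 16.7667 F [ 0.   0.1 -0. ] w 0.502 0.0
```

```bash
python3 -m jog '[{"dp":[0.001,0.001,0.1],"roll":0,"gripper":0.5},{"dp":[0.001,0.001,0.2],"roll":0,"gripper":0.5},{"dp":[0.001,0.001,0.3],"roll":0,"gripper":0.5},{"dp":[0.001,0.001,0.36],"roll":0,"gripper":0.5},{"dp":[0.001,0.001,0.393],"roll":0,"gripper":0.5},{"dp":[0.001,0.001,0.393],"roll":0,"gripper":0.5},{"dp":[0.001,0.001,0.393],"roll":0,"gripper":0.1},{"dp":[0.001,0.001,0.393],"roll":0,"gripper":0.1},{"dp":[0.001,0.001,0.393],"roll":0,"gripper":0.1},{"dp":[0.001,0.001,0.393],"roll":0,"gripper":0.1},{"dp":[0.001,0.001,0.393],"roll":0,"gripper":0.1},{"dp":[0.001,0.001,0.393],"roll":0,"gripper":0.1}]';python3 - <<'E'
from h import *
from station import arm
goal(.630,.1848,.245,77)
s=arm.sense();print(s["torque"],s["qpos"].round(2))
# circle waypoints in tool units, 62 mm, start angle th0 at sleeve, clockwise, tool y at 77.1 deg
th0=5.1;y=np.radians(77.1);ty=np.array([np.cos(y),np.sin(y)]);tx=np.array([-np.sin(y),np.cos(y)])
P=lambda a:.062*np.array([np.cos(np.radians(a)),np.sin(np.radians(a))])
for k in range(0,361,10):
    d=(P(th0-k)-P(th0))/.25;print(k,round(d@tx,3),round(d@ty,3),end=" | ")
E
```

```text
t: 17.77
tool_pos: [0.6317, 0.1859, 0.2482]
ee_rot: [0.112, 0.994, 0.0, 0.002]
force: [1.2, -0.5, 5.6]
gripper_width: 0.251
grip_force: 58.7
pos [0.6317 0.1859 0.2482] yaw 77.19 tilt [-0.004   0.0011 -1.    ] dp [ 0.006 -0.006  0.013] roll 0.002 rows 1 t 17.7667 F [ 1.2 -0.5  5.6] w 0.251 58.72150540351868
[-0.11344852 -0.05723459  0.00542266] [ 0.12  0.56  1.33 -0.    1.25 -1.23]
0 0.0 0.0 | 10 -0.01 -0.042 | 20 -0.012 -0.085 | 30 -0.007 -0.128 | 40 0.006 -0.17 | 50 0.026 -0.208 | 60 0.052 -0.243 | 70 0.083 -0.272 | 80 0.119 -0.296 | 90 0.159 -0.312 | 100 0.201 -0.322 | 110 0.245 -0.324 | 120 0.287 -0.319 | 130 0.329 -0.307 | 140 0.367 -0.287 | 150 0.402 -0.261 | 160 0.431 -0.229 | 170 0.455 -0.193 | 180 0.472 -0.153 | 190 0.481 -0.111 | 200 0.484 -0.068 | 210 0.478 -0.025 | 220 0.466 0.016 | 230 0.446 0.055 | 240 0.42 0.089 | 250 0.389 0.119 | 260 0.352 0.142 | 270 0.312 0.159 | 280 0.27 0.169 | 290 0.227 0.171 | 300 0.184 0.166 | 310 0.143 0.153 | 320 0.104 0.134 | 330 0.07 0.108 | 340 0.04 0.076 | 350 0.017 0.04 | 360 0.0 0.0 |
```

```bash
python3 -m jog '[{"dp":[-0.006,-0.021,0],"roll":0,"gripper":0.1},{"dp":[-0.01,-0.042,0],"roll":0,"gripper":0.1},{"dp":[-0.012,-0.085,0],"roll":0,"gripper":0.1},{"dp":[-0.007,-0.128,0],"roll":0,"gripper":0.1},{"dp":[0.006,-0.17,0],"roll":0,"gripper":0.1},{"dp":[0.026,-0.208,0],"roll":0,"gripper":0.1},{"dp":[0.052,-0.243,0],"roll":0,"gripper":0.1},{"dp":[0.083,-0.272,0],"roll":0,"gripper":0.1},{"dp":[0.119,-0.296,0],"roll":0,"gripper":0.1},{"dp":[0.159,-0.312,0],"roll":0,"gripper":0.1}]'
cat >> h.py <<'E'
AX=np.array([.5686,.1793])
def crank():
    from station import arm
    s=arm.sense();d=s["tool_pos"][:2]-AX;r=np.hypot(*d);a=np.degrees(np.arctan2(d[1],d[0]));rad=d/r;tan=np.array([rad[1],-rad[0]])
    print("t",s["t"],"ang",a.round(1),"turned",round((5.1-a)%360,1),"r mm",(r*1e3).round(1),"z",s["tool_pos"][2].round(4),"Ftan",(s["force"][:2]@tan).round(2),"Frad",(s["force"][:2]@rad).round(2),"Fz",s["force"][2].round(1),"grip",s["grip_force"].round(0))
E
python3 -c "
from h import *
crank()"
```

```text
t: 18.6
tool_pos: [0.5763, 0.1188, 0.2481]
ee_rot: [0.112, 0.994, 0.001, 0.003]
force: [2.5, 1.9, 5.7]
gripper_width: 0.25
grip_force: 59.0Traceback (most recent call last):
  File "<string>", line 3, in <module>
    crank()
    ~~~~~^^
  File "h.py", line 30, in crank
    print("t",s["t"],"ang",a.round(1),"turned",round((5.1-a)%360,1),"r mm",(r*1e3).round(1),"z",s["tool_pos"][2].round(4),"Ftan",(s["force"][:2]@tan).round(2),"Frad",(s["force"][:2]@rad).round(2),"Fz",s["force"][2].round(1),"grip",s["grip_force"].round(0))
                                                                                                                                                                                                                                       ^^^^^^^^^^^^^^^^^^^^^
AttributeError: 'float' object has no attribute 'round'
```

```bash
sed -i 's/s\["grip_force"\].round(0)/round(s["grip_force"])/' h.py; python3 -m jog '[{"dp":[0.042,-0.01,0],"roll":0,"gripper":0.1},{"dp":[0.086,-0.012,0],"roll":0,"gripper":0.1},{"dp":[0.128,-0.007,0],"roll":0,"gripper":0.1},{"dp":[0.17,0.005,0],"roll":0,"gripper":0.1},{"dp":[0.208,0.025,0],"roll":0,"gripper":0.1}]' >/dev/null; python3 -c "
from h import *
crank()"; python3 -m jog '[{"dp":[0.035,0.026,0],"roll":0,"gripper":0.1},{"dp":[0.064,0.058,0],"roll":0,"gripper":0.1}]'>/dev/null;  python3 -c "
from h import *
crank()"; python3 -m jog '[{"dp":[0.024,0.036,0],"roll":0,"gripper":0.1},{"dp":[0.041,0.076,0],"roll":0,"gripper":0.1}]'>/dev/null;  python3 -c "
from h import *
crank()"
```

```text
t 19.0167 ang -133.8 turned 138.9 r mm 60.3 z 0.2481 Ftan -3.24 Frad -2.12 Fz 5.0 grip 59
t 19.1833 ang -154.7 turned 159.8 r mm 60.3 z 0.2481 Ftan -3.56 Frad -1.27 Fz 5.9 grip 59
t 19.35 ang -175.3 turned 180.4 r mm 60.6 z 0.2481 Ftan -2.64 Frad -2.79 Fz 6.9 grip 59
```

```bash
echo 'from h import crank;crank()'>cr.py; python3 -m jog '[{"dp":[0.009,0.042,0],"roll":0,"gripper":0.1},{"dp":[0.012,0.085,0],"roll":0,"gripper":0.1}]'>/dev/null; python3 cr.py; python3 -m jog '[{"dp":[-0.006,0.043,0],"roll":0,"gripper":0.1},{"dp":[-0.018,0.084,0],"roll":0,"gripper":0.1}]'>/dev/null; python3 cr.py; python3 -m jog '[{"dp":[-0.02,0.039,0],"roll":0,"gripper":0.1},{"dp":[-0.046,0.073,0],"roll":0,"gripper":0.1}]'>/dev/null; python3 cr.py; python3 -m jog '[{"dp":[-0.031,0.03,0],"roll":0,"gripper":0.1},{"dp":[-0.068,0.053,0],"roll":0,"gripper":0.1}]'>/dev/null; python3 cr.py
```

```text
t 19.5167 ang 164.3 turned 200.8 r mm 61.1 z 0.2481 Ftan -3.11 Frad -2.62 Fz 7.4 grip 59
t 19.6833 ang 144.2 turned 220.9 r mm 61.7 z 0.2481 Ftan -3.56 Frad -3.66 Fz 7.3 grip 59
t 19.85 ang 124.4 turned 240.7 r mm 62.3 z 0.2481 Ftan -2.53 Frad -2.39 Fz 9.2 grip 59
t 20.0167 ang 104.8 turned 260.3 r mm 62.9 z 0.2481 Ftan -2.67 Frad -2.33 Fz 9.1 grip 59
```

```bash
python3 - <<'E'
from h import *
from station import arm
c=arm.camera("scene");np.savez("scene3.npz",**c);w=cloud(c);f=c["frame"]
for y in range(184,204):print(y,[(int(f[y,x].mean()),*(w[y,x]*1000).astype(int).tolist()) for x in(236,239,242,245) if np.isfinite(w[y,x,2])])
E
python3 -m jog '[{"dp":[-0.02,0.01,0],"roll":0,"gripper":0.1},{"dp":[-0.04,0.017,0],"roll":0,"gripper":0.1}]'>/dev/null; python3 cr.py; python3 -m jog '[{"dp":[-0.021,0.006,0],"roll":0,"gripper":0.1},{"dp":[-0.042,0.01,0],"roll":0,"gripper":0.1}]'>/dev/null; python3 cr.py; python3 -m jog '[{"dp":[-0.021,0.002,0],"roll":0,"gripper":0.1},{"dp":[-0.043,0.002,0],"roll":0,"gripper":0.1}]'>/dev/null; python3 cr.py
```

```text
184 [(102, 551, 177, 100), (79, 554, 164, 103), (92, 563, 162, 102), (65, 573, 159, 100)]
185 [(99, 550, 177, 96), (83, 553, 163, 101), (72, 564, 163, 97), (65, 570, 155, 99)]
186 [(100, 549, 175, 94), (75, 546, 153, 102), (67, 556, 151, 100), (74, 569, 152, 97)]
187 [(128, 554, 183, 86), (79, 551, 161, 95), (85, 560, 157, 93), (106, 580, 169, 84)]
188 [(178, 550, 177, 86), (107, 559, 173, 84), (110, 561, 158, 89), (129, 576, 163, 84)]
189 [(206, 549, 175, 83), (134, 555, 167, 84), (128, 562, 160, 85), (139, 566, 150, 88)]
190 [(193, 546, 171, 82), (155, 553, 164, 83), (142, 560, 158, 83), (154, 565, 147, 85)]
191 [(148, 545, 169, 79), (163, 550, 160, 81), (153, 557, 153, 82), (142, 567, 151, 80)]
192 [(94, 551, 179, 71), (146, 547, 155, 80), (123, 557, 153, 78), (92, 571, 156, 73)]
193 [(94, 548, 156, 76), (68, 557, 154, 74), (42, 566, 150, 73)]
194 [(45, 543, 168, 70), (43, 548, 157, 72), (31, 557, 153, 71), (23, 564, 146, 72)]
195 [(42, 542, 165, 67), (35, 546, 154, 71), (24, 555, 150, 69), (27, 558, 137, 73)]
196 [(38, 546, 172, 60), (37, 539, 144, 72), (34, 549, 142, 70), (31, 5
[... 171 characters left out ...]
3, 131, 66)]
199 [(32, 542, 167, 52), (32, 536, 139, 65), (30, 539, 127, 68), (28, 551, 128, 64)]
200 [(44, 540, 164, 51), (33, 536, 140, 61), (32, 541, 130, 63), (42, 550, 127, 62)]
201 [(81, 542, 168, 45), (40, 537, 141, 57), (64, 538, 127, 62), (88, 550, 127, 58)]
202 [(142, 539, 162, 44), (81, 538, 143, 52), (121, 522, 102, 72), (133, 526, 91, 75)]
203 [(191, 541, 166, 39), (132, 508, 98, 75), (145, 518, 97, 72), (134, 528, 95, 70)]
t 20.2333 ang 95.0 turned 270.1 r mm 63.1 z 0.2481 Ftan -3.47 Frad -0.26 Fz 8.5 grip 59
t 20.4 ang 85.3 turned 279.8 r mm 63.3 z 0.2481 Ftan -3.07 Frad -0.59 Fz 8.4 grip 59
t 20.5667 ang 76.0 turned 289.1 r mm 63.5 z 0.2481 Ftan -3.6 Frad -0.28 Fz 9.2 grip 59
```

```bash
python3 -m jog '[{"dp":[-0.022,-0.002,0],"roll":0,"gripper":0.1},{"dp":[-0.043,-0.005,0],"roll":0,"gripper":0.1}]'>/dev/null; python3 cr.py; python3 -m jog '[{"dp":[-0.021,-0.006,0],"roll":0,"gripper":0.1},{"dp":[-0.041,-0.013,0],"roll":0,"gripper":0.1}]'>/dev/null; python3 cr.py; python3 -m jog '[{"dp":[-0.02,-0.009,0],"roll":0,"gripper":0.1},{"dp":[-0.039,-0.019,0],"roll":0,"gripper":0.1}]'>/dev/null; python3 cr.py; python3 -m jog '[{"dp":[-0.018,-0.012,0],"roll":0,"gripper":0.1},{"dp":[-0.034,-0.026,0],"roll":0,"gripper":0.1}]'>/dev/null; python3 cr.py; python3 -m jog '[{"dp":[-0.016,-0.015,0],"roll":0,"gripper":0.1},{"dp":[-0.03,-0.032,0],"roll":0,"gripper":0.1}]'>/dev/null; python3 cr.py
```

```text
t 20.7333 ang 66.4 turned 298.7 r mm 63.6 z 0.2481 Ftan -4.01 Frad 0.35 Fz 8.9 grip 59
t 20.9 ang 56.9 turned 308.2 r mm 63.7 z 0.2481 Ftan -4.92 Frad 1.34 Fz 8.3 grip 59
t 21.0667 ang 47.3 turned 317.8 r mm 63.8 z 0.2481 Ftan -5.45 Frad -0.05 Fz 8.3 grip 59
t 21.2333 ang 37.7 turned 327.4 r mm 63.7 z 0.2481 Ftan -5.69 Frad 0.98 Fz 8.1 grip 59
t 21.4 ang 28.0 turned 337.1 r mm 63.7 z 0.2481 Ftan -6.21 Frad 1.11 Fz 7.1 grip 59
```

```bash
python3 - <<'E'
import numpy as np
from scipy.optimize import curve_fit
a=np.array([87.8,138.9,159.8,180.4,200.8,220.9,240.7,260.3,270.1,279.8,289.1,298.7,308.2,317.8,327.4,337.1])
f=np.array([2.7,3.24,3.56,2.64,3.11,3.56,2.53,2.67,3.47,3.07,3.6,4.01,4.92,5.45,5.69,6.21])
g=lambda x,b,l,k:b+k*np.radians(np.maximum(0,x-l))
p,c=curve_fit(g,a,f,[3,285,2.6]);print(p,np.sqrt(np.diag(c)))
for k in(2.3,2.5,2.8,3.1):
    q,c=curve_fit(lambda x,b,l:g(x,b,l,k),a,f,[3,285]);print(k,q,np.sqrt(np.diag(c)),((g(a,*q,k)-f)**2).sum())
E
python3 cr.py
```

```text
[  3.05333333 278.86543835   3.21921919] [0.1162621  4.7792366  0.39515652]
2.3 [  3.00125    264.88148781] [0.13762253 4.84840983] 2.1212755406806423
2.5 [  3.00125    267.97296883] [0.13197274 4.27741943] 1.950681908585269
2.8 [  3.05333333 274.45846222] [0.11678203 3.61286377] 1.7183932916258051
3.1 [  3.05333333 277.7334497 ] [0.1124245  3.14146969] 1.592547753356765
t 21.4 ang 28.0 turned 337.1 r mm 63.7 z 0.2481 Ftan -6.21 Frad 1.11 Fz 7.1 grip 59
```

Landing shows at ~275° turned, and I'm now ~62° past it rather than 45°. It's still well short of solid (92°), but I'll ease back to about an eighth of a turn past landing, still holding the sleeve.

```bash
python3 -m jog '[{"dp":[0.015,0.017,0],"roll":0,"gripper":0.1},{"dp":[0.03,0.032,0],"roll":0,"gripper":0.1},{"dp":[0.047,0.046,0],"roll":0,"gripper":0.1},{"dp":[0.06,0.055,0],"roll":0,"gripper":0.1},{"dp":[0.06,0.055,0],"roll":0,"gripper":0.1},{"dp":[0.06,0.055,0],"roll":0,"gripper":0.1}]'; python3 cr.py
```

```text
t: 21.9
tool_pos: [0.6139, 0.2242, 0.2481]
ee_rot: [0.111, 0.994, 0.001, 0.001]
force: [-0.3, 0.3, 7.1]
gripper_width: 0.255
grip_force: 59.1
t 21.9 ang 44.8 turned 320.3 r mm 63.8 z 0.2481 Ftan -0.47 Frad -0.01 Fz 7.1 grip 59
```

```bash
python3 -m jog '[{"dp":[0,0,0],"roll":0,"gripper":0.45},{"dp":[0,0,0],"roll":0,"gripper":0.45},{"dp":[0,0,0],"roll":0,"gripper":0.45},{"dp":[0,0,0],"roll":0,"gripper":0.45},{"dp":[0,0,-0.05],"roll":0,"gripper":0.45},{"dp":[0,0,-0.15],"roll":0,"gripper":0.45},{"dp":[0,0,-0.3],"roll":0,"gripper":0.45},{"dp":[0,0,-0.45],"roll":0,"gripper":0.45},{"dp":[0,0,-0.6],"roll":0,"gripper":0.45},{"dp":[0,0,-0.6],"roll":0,"gripper":0.45},{"dp":[0,0,-0.6],"roll":0,"gripper":0.45}]'; python3 - <<'E'
from h import *
from station import arm
np.set_printoptions(precision=4,suppress=True)
c=wrist("w8");w=cloud(c);z=w[...,2]
m=(z>.288)&(z<.305)&(np.hypot(w[...,0]-AX[0],w[...,1]-AX[1])<.085);p=cv2.minEnclosingCircle(w[m][:,:2].astype(np.float32));d=np.array(p[0])-AX
print(m.sum(),p,"turned",(5.1-np.degrees(np.arctan2(d[1],d[0])))%360,"r",np.hypot(*d),arm.sense()["force"])
c=arm.camera("scene");cv2.imwrite("pics/s4c.png",cv2.resize(c["frame"][105:305,195:455],None,fx=3,fy=3,interpolation=cv2.INTER_CUBIC))
E
```

```text
t: 22.82
tool_pos: [0.6144, 0.2235, 0.3995]
ee_rot: [0.112, 0.994, 0.001, 0.003]
force: [-1.0, 0.0, -1.0]
gripper_width: 0.449
grip_force: 0.0
683 ((0.6124945282936096, 0.2229800820350647), 0.011130936443805695) turned 320.2403014063386 r 0.06192478648092764 [-0.058   0.0136 -0.839 ]
```

View pics/s4c.png

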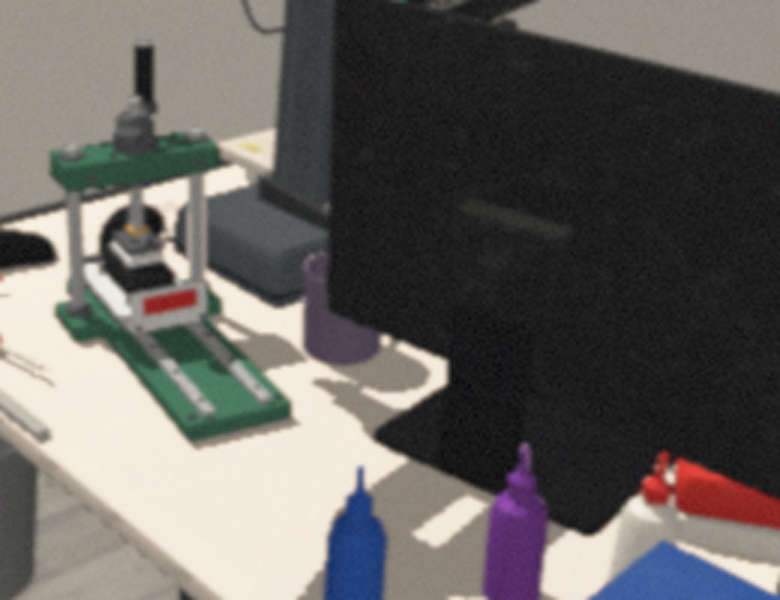

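The power supply is clamped under the foot at crop (135,250). The slide is home (red patch at (170,300)), the bottle is upright at (650,510), and the crank has stayed at 320° since release with the arm clear of everything. Hand in.

```bash
python3 -c "
from station import arm
print(arm.sign_off())"
```

```text
the job is handed in; nothing more can be done
None
```

The job is handed in: the power supply is in the nest, the slide is home, and the crank is about an eighth of a turn past landing. I first wound to about 60° past and eased back to about 45° without letting go of the sleeve, so the case briefly took more pressure than asked (the springs go solid at about 92°).

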